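Find a spacer's blind hole on a gauge pin and hold it hole-up

TASK

One end of the aluminium spacer block has a deep blind hole, the other only a shallow recess of the same width: find the hole by trying it on the brass gauge pin, and slide the block hole-first all the way onto the pin until it meets the blue post. Then pull it off, turn it so that the hole faces straight up, and finish while holding it like that in the gripper, still and at least 10 cm clear above the mat, touching nothing else. Leave the circuit board, the flux bottle, the screwdriver and the parts dish where they are.

Things in the scene. Friction and masses are not known exactly. Their poses are not given: they have to be found in the camera images.
- spacer_center (a point): Centre of the aluminium spacer block, 72 mm long (its x axis), 32 mm wide (y) and 36 mm high (z), 0.2 kg give or take; it starts lying on a 32 mm wide face on the mat, centre 18 mm up, at any yaw. The blind hole opens in the end that its +x axis points to; in the -x end is only a recess 16 mm wide and 4 mm deep. Both look alike, dark and round.
- spacer_hole (a point): Centre of the mouth of the block's blind hole, 36 mm from the block's centre along its +x axis; the hole is 16 mm in diameter and 28 mm deep, on the block's long axis. Same axes as the block: +x points out of the hole.
- pin_root (a point): Fixed gauge on the bench: the point where the level brass pin leaves the blue post, 75 mm above the mat. The pin is 10 mm in diameter and points along this point's -x axis; it is 26 mm long to its round tip. The blue post behind it is 34 mm wide (y), 22 mm thick (x) and reaches 8 mm above the pin's axis; its steel base, 10 mm high and 70 mm wide, reaches from 10 mm in front of the post's face to 80 mm behind it. The block is fully on when its hole end meets the post's face.
- board_center (a point): Middle of a loose green circuit board, 110 x 85 mm, parts up to 17 mm high: leave alone.
- flux_center (a point): Centre of a small white bottle with a red cap, 32 mm in diameter and 65 mm high: leave alone.
- driver_grip (a point): Middle of the orange handle of a screwdriver 160 mm long lying on the mat: leave alone.
- dish_center (a point): Centre of a small steel dish, 70 mm wide and 20 mm high: leave alone.
There are look-alikes about, which are no part of the job. What is shaped like the part that bears spacer_center but green, orange or purple is not meant.

How it is judged (in metres and radians):
On the way:
1. the block is slid hole-first fully onto the gauge pin, held in the gripper (distance between spacer_hole and pin_root below 0.007 m and angle between the x axis of spacer_hole and the x axis of pin_root, either way round below 0.15 rad and contact force between the fingers and spacer above 0.5 N), for 0.1 s.
At the end, for the whole second after the job is handed in: The fingers grip the block (over 0.5 N) with its hole axis within 0.17 rad of straight up and its centre more than 120 mm above the mat, at rest (under 0.03 m/s and 0.3 rad/s), not touching the gauge or a bystander; each bystander is within 20 mm of where it began (angle between spacer_center's own x axis and vertical below 0.17 rad and height (world z) of spacer_center above 0.12 m and contact force between the fingers and spacer above 0.5 N and contact force between each of gauge, board, flux, driver, dish and spacer below 0.2 N and linear speed of spacer below 0.03 m/s and angular speed of spacer below 0.3 rad/s and distance of each of board_center, flux_center, driver_grip, dish_center from where it was at the start of the episode below 0.02 m); the arm keeps its last pose, push and grip.
It fails at once if the circuit board is moved more than 20 mm (distance of board_center from where it was at the start of the episode above 0.02 m).
It fails at once if the flux bottle is moved more than 20 mm (distance of flux_center from where it was at the start of the episode above 0.02 m).
It fails at once if the screwdriver is moved more than 20 mm (distance of driver_grip from where it was at the start of the episode above 0.02 m).
It fails at once if the parts dish is moved more than 20 mm (distance of dish_center from where it was at the start of the episode above 0.02 m).
It also fails if it takes over 61 s, if anything falls off the work surface, if the arm or the gripper's body presses on something with over 40 N, if the wrist force passes 120 N, or if a joint passes its speed limit or range.

ROBOT

A 6-joint arm with a two-finger parallel gripper is mounted at the origin on the work surface. World frame = base frame: x ahead of the robot, y to its left, z up, the work surface at z = 0. Lengths are in mm, angles in rad, forces in N, time in s.
With the tool pointing down it reaches from about 275 to 750 mm from the base axis. Payload 10.2 kg.
Tool frame: the origin (TCP) lies midway between the tips of the shut fingers; the grasp point (between the pads) lies 19 mm behind it; y points along the fingers, z is the direction in which the jaws open and shut, and the axes are right-handed (so a half turn about y gives the same grasp; the last joint's range is limited). The gripper opens to 85 mm and grips with 20 to 120 N. Pads are 22 mm wide; open, the fingers measure 114 mm over their backs; the gripper's body (76 mm by 85 mm) begins 54 mm behind the grasp point. The pads swing forward as they close: fully open they stand 13 mm farther back than shut.
Start: joints at [-1.558, 0.313, 1.498, -0, 1.331, -0.223], TCP at [122.637, -510.481, 201.394] pointing down, gripper open.
Joint ranges: [-2.94, 2.94], [-0.97, 2.17], [0.19, 2.56], [-1.23, 4.37], [0.02, 3.11], [-2.88, 2.88]. Speed limits (rad/s): [2.39, 2.39, 3.01, 3.14, 3.14, 3.14].

INTERFACE

Orientations are given as a unit quaternion [w, x, y, z].
In Python, from rig import ctrl gives the robot as it stands.
- The arm moves only by the shell command python3 -m inch 'ROWS' [OPENING] [FORCE]. ROWS is JSON, one flat list of numbers, 6 for each row, row after row: the shift along the tool's x, y, z in cm, then the turn, a rotation vector about the tool's x, y, z in rad. A call has 1 to 8 rows; each row is the pose to reach, as a shift and turn from the pose commanded when the call began, along the tool's axes at that moment; what a row does not reach only later rows make up. A row lasts 1/12 s, in which the tool goes at most 41.7 mm and 7.16 degrees, less where a joint would pass 70% of its speed; a pose out of reach is approached as far as the arm can. A call with a gripper value outside its range is refused whole. OPENING is the gripper command: -1 is fully open, 1 is shut, values between are in proportion, set as the call begins (- or left out, the last holds). The fingers move at their own pace and stop on an object; FORCE is the grip in N (left out, the last holds). Time passes only in rows, so rows that repeat a pose let the fingers close. It gives the time, the measured TCP pose, the force and the opening at its end, in the units of the state.
- ctrl.sense(): the state, without advancing time (a new reading comes with each control period).
- ctrl.capture(name): name is "scene" or "top" or "wrist"; returns the picture (420x560x3 uint8, red, green, blue); there is no depth.
- ctrl.get_calibration(name): a dict with "fx", "fy", "cx", "cy" (pixels), "k1" (the pictures are not rectified: a ray, as slopes to the right and down, at radius r is drawn at 1 + k1 r^2 times it, then the intrinsics apply), "world_to_cam" (4x4, takes a point from world to camera coordinates). Camera axes: x right, y down, z forward; pixel columns grow to the right and rows downward; lengths in mm; the calibration is good to about 2 mm. A picture is of the moment at which its call begins: read the wrist's pose just before it. get_calibration takes no time and is no camera call; for the wrist camera it gives the pose at the moment of the call.
- ctrl.finish_job(): hands the job in, once; it reports no verdict.
Trained networks look in the newest picture that a camera, given by its name, has taken for a name from the list of things; names that differ only in an ending like _2 or _b are one class to them, and where a whole thing is asked for, a point or a joint stands for the part that bears it (a point fixed in the world has none). Each returns a list of dicts, best first, with "score" (0 to 1); they miss things now and then, are a little off and sometimes report something else, mostly with a low value. They report only what shows in the picture. A call takes as long as a camera call. They do not tell look-alikes from the thing itself.
- ctrl.search_frame(thing, camera): "uv" ([column, row] in pixels, amid what is visible of it).
The state is a dict: "time_s": time; "joints": joint angles; "dq": joint speeds; "tau": joint torques, N m; "eef_pos": TCP position; "ee_rot": TCP orientation; "force": force on the tool from outside, world axes, zero at the start; "wrist_torque": the same for the moment, N m; "grip_width": opening from 0.0 (shut) to 1.0 (fully open).
Only numpy, scipy, OpenCV 4.12 (cv2) and the standard library are available. Lean on these libraries where they do the work, as an engineer would, in place of code of your own. Each camera call takes 0.05 s, during which the arm holds its last target.

## Working session

There is one attempt and no reset: what is moved stays moved. The work goes in short steps, Python scripts to look and compute and a shell command to move; the robot and the scene stay as the last step left them, time stands still between calls to the robot, and variables do not carry over. Pictures are saved under pics/ and viewed, and the job is handed in when it is done.

```bash
ls; mkdir -p pics
python3 - <<'E'
from rig import ctrl
import cv2
print(ctrl.sense())
for n in ("scene","top","wrist"):
    im=ctrl.capture(n); cv2.imwrite(f"pics/{n}0.png",im[:,:,::-1])
    c=ctrl.get_calibration(n); print(n,c)
    for t in ["spacer_center","spacer_hole","pin_root","board_center","flux_center","driver_grip","dish_center"]:
        if n!="wrist": print(t,[(d['score'],d['uv']) for d in ctrl.search_frame(t,n)][:4])
E
```

```text
pics
{'time_s': 0.0, 'joints': array([-1.55839733e+00,  3.13449644e-01,  1.49845854e+00,  4.05939820e-05,
        1.33101247e+00, -2.23379230e-01]), 'dq': array([ 0.00123114, -0.00074985, -0.00078902, -0.00111654, -0.00083201,
       -0.00033165]), 'tau': array([ 1.58104260e-03, -4.12262678e+01, -2.59743440e+01, -1.03748957e-04,
        4.09666260e-03, -1.20084738e-05]), 'eef_pos': array([ 122.64598543, -510.16016963,  200.82721486]), 'ee_rot': array([ 0.08322712, -0.08310053,  0.70266453, -0.70173364]), 'force': array([-0.17248445,  0.61321245, -0.24426134]), 'wrist_torque': array([-0.01232599, -0.0310409 , -0.02946613]), 'grip_width': 1.000552935497975}
scene {'fx': 408.9909455445272, 'fy': 408.9909455445272, 'cx': 276.8031897681047, 'cy': 210.01957536784604, 'k1': -0.012883811068024048, 'world_to_cam': array([[-6.87180650e-01,  7.26362588e-01,  1.34218110e-02,
         4.65420302e+02],
       [ 4.23007654e-01,  4.15073023e-01, -8.05468131e-01,
        -1.83529986e+02],
       [-5.90632948e-01, -5.47824585e-01, -5.92487084e-01,
         1.52035578e+03],
       [ 0.00000000e+00,  0.
[... 1197 characters left out ...]
in_root [(0.6, [362.3, 232.9])]
board_center [(0.8, [143.3, 240.8])]
flux_center [(0.58, [197.8, 160.2])]
driver_grip [(0.68, [332.6, 177.4]), (0.34, [265.3, 229.3])]
dish_center [(0.64, [411.3, 260.6])]
wrist {'fx': 324.90892836490445, 'fy': 324.90892836490445, 'cx': 280.53895435922027, 'cy': 210.37897097979368, 'k1': -0.03147185041830177, 'world_to_cam': array([[ 2.33039107e-01, -9.72467337e-01, -2.31856365e-04,
        -5.25639396e+02],
       [-9.38726164e-01, -2.25015721e-01,  2.61076837e-01,
        -3.31336393e+01],
       [-2.53940867e-01, -6.06234632e-02, -9.65317995e-01,
         3.76856255e+02],
       [ 0.00000000e+00,  0.00000000e+00,  0.00000000e+00,
         1.00000000e+00]])}
```

View pics/scene0.png

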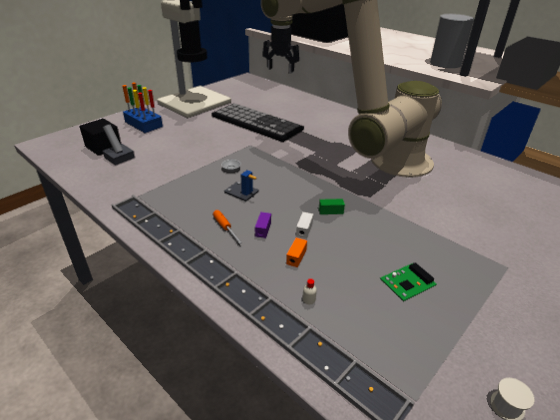

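View pics/top0.png

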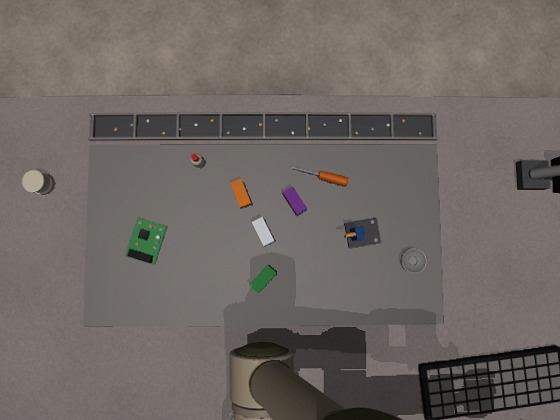

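Run:
```python
import cv2
a=cv2.imread('pics/top0.png')[150:310,200:400]; cv2.imwrite('pics/topz.png',cv2.resize(a,None,fx=4,fy=4,interpolation=2)[:600])
a=cv2.imread('pics/scene0.png')[150:290,200:390]; cv2.imwrite('pics/scenez.png',cv2.resize(a,None,fx=4,fy=4,interpolation=2))
```

```text
(no output)
```

View pics/topz.png

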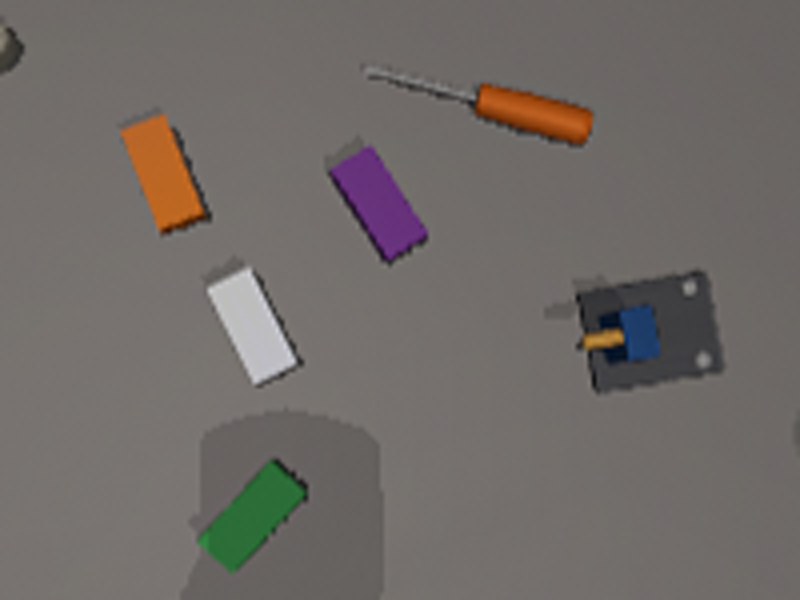

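View pics/scenez.png

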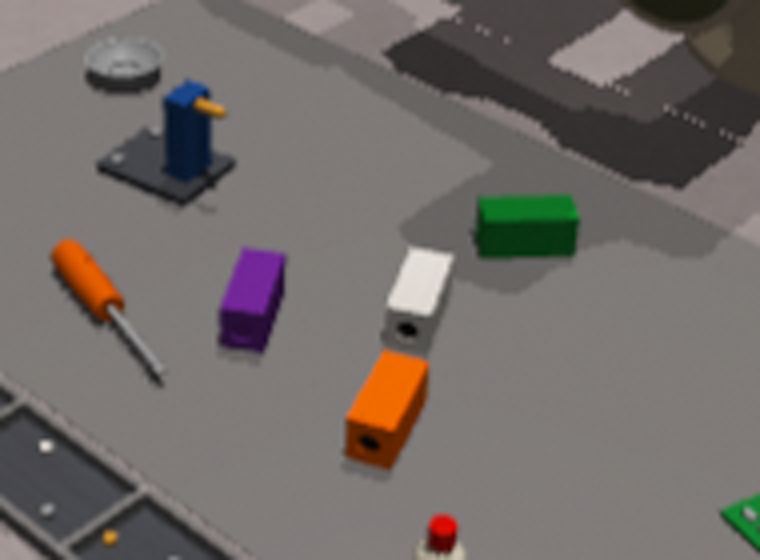

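View pics/wrist0.png

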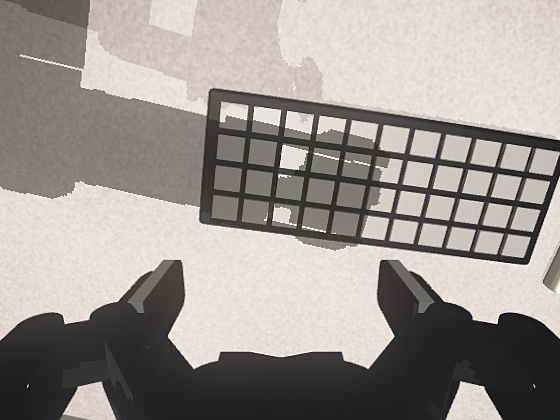

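```bash
cat > h.py <<'E'
import numpy as np, cv2
from scipy.spatial.transform import Rotation as R
from rig import ctrl
def K(c): return np.array([[c['fx'],0,c['cx']],[0,c['fy'],c['cy']],[0,0,1.]])
def D(c): return np.array([c['k1'],0,0,0,0.])
def ray(uv,c):
    n=cv2.undistortPoints(np.array([[uv]],float),K(c),D(c))[0,0]
    T=c['world_to_cam']; Rm=T[:3,:3]; o=-Rm.T@T[:3,3]; d=Rm.T@np.array([n[0],n[1],1]); return o,d/np.linalg.norm(d)
def onplane(uv,c,z):
    o,d=ray(uv,c); return o+d*(z-o[2])/d[2]
def proj(P,c):
    T=c['world_to_cam']; P=np.atleast_2d(np.asarray(P,float))
    return cv2.projectPoints(P,cv2.Rodrigues(T[:3,:3])[0],T[:3,3],K(c),D(c))[0][:,0]
def tri(obs):
    A=np.zeros((3,3));b=np.zeros(3)
    for uv,c in obs:
        o,d=ray(uv,c);M=np.eye(3)-np.outer(d,d);A+=M;b+=M@o
    p=np.linalg.solve(A,b); return p,[np.linalg.norm((np.eye(3)-np.outer(ray(u,c)[1],ray(u,c)[1]))@(p-ray(u,c)[0])) for u,c in obs]
def tool():
    s=ctrl.sense();q=s['ee_rot'];return s['eef_pos'],R.from_quat([q[1],q[2],q[3],q[0]]),s
def move(p_goal,R_goal):
    p,r,s=tool(); d=r.inv().apply(np.array(p_goal)-p)/10; rv=(r.inv()*R_goal).as_rotvec()
    return np.round(d,3),np.round(rv,4)
E
python3 - <<'E'
from h import *
im=cv2.imread('pics/top0.png'); ct=ctrl.get_calibration('top'); cs=ctrl.get_calibration('scene')
hsv=cv2.cvtColor(im,cv2.COLOR_BGR2HSV)
m=((hsv[...,2]>175)&(hsv[...,1]<40)).astype(np.uint8); m[:180]=0;m[270:]=0;m[:,:230]=0;m[:,300:]=0
cn=max(cv2.findContours(m,cv2.RETR_EXTERNAL,cv2.CHAIN_APPROX_NONE)[0],key=cv2.contourArea)
W=np.array([onplane(p[0],ct,36)[:2] for p in cn],np.float32)
print(cv2.minAreaRect(W), len(cn))
r=cv2.minAreaRect(W); print(cv2.boxPoints(r))
for n,uv in [('spacer',(262,231))]: print(onplane(uv,ct,36))
# pin zoom
a=im[205:265,330:395]; cv2.imwrite('pics/pintop.png',cv2.resize(a,None,fx=9,fy=9,interpolation=cv2.INTER_CUBIC))
a=cv2.imread('pics/scene0.png')[160:210,215:275]; cv2.imwrite('pics/pinscene.png',cv2.resize(a,None,fx=10,fy=10,interpolation=cv2.INTER_CUBIC))
p,rr,s=tool(); print(rr.as_matrix())
E
```

```text
((564.0487060546875, 5.592277526855469), (67.83189392089844, 29.72641372680664), 26.30341911315918) 65
[[527.05817     3.8875542]
 [540.23065   -22.760986 ]
 [601.03925     7.297001 ]
 [587.86676    33.94554  ]]
[564.26363539   6.3375255   36.        ]
[[-9.72337779e-01  7.94664942e-06  2.33579203e-01]
 [-2.33579203e-01 -3.65189503e-06 -9.72337779e-01]
 [-6.87382071e-06 -1.00000000e+00  5.40704754e-06]]
```

View pics/pintop.png

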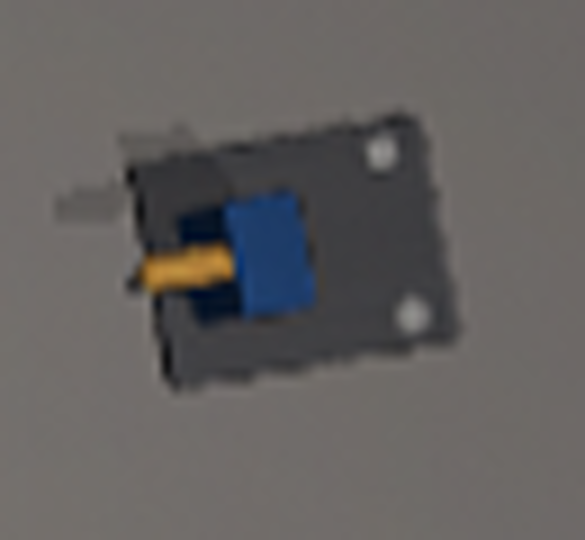

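View pics/pinscene.png

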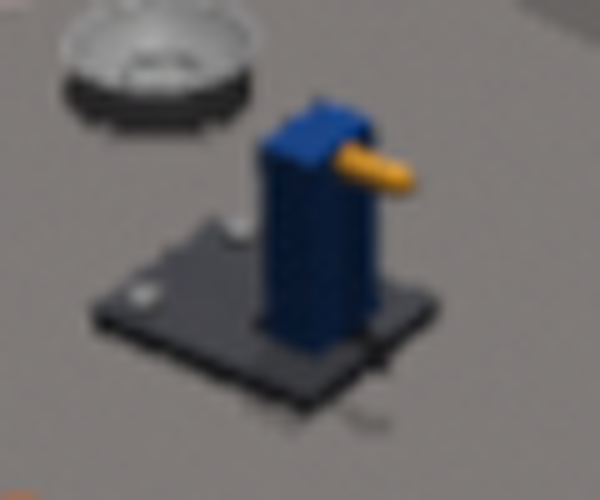

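Run:
```python
from h import *
from scipy.optimize import least_squares
ct=ctrl.get_calibration('top'); cs=ctrl.get_calibration('scene')
T=lambda x,y:((x+.5)/9-.5+330,(y+.5)/9-.5+205)
S=lambda x,y:((x+.5)/10-.5+215,(y+.5)/10-.5+160)
# local +x into post ~ world -y ; local y = z cross x = world +x
L=[((0,17,8),T(225,205)),((22,17,8),T(295,190)),((22,-17,8),T(315,305)),((0,-17,8),T(243,318)),
((-10,35,-65),T(130,168)),((80,35,-65),T(412,115)),((80,-35,-65),T(458,340)),((-10,-35,-65),T(170,387)),((-25,0,0),T(148,273))]
Sc=[((22,17,8),S(262,150)),((22,-17,8),S(322,100)),((0,-17,8),S(375,130)),((0,17,8),S(322,165)),((80,35,-65),S(95,308)),((80,-35,-65),S(215,220)),((-10,-35,-65),S(438,300)),((-10,35,-65),S(308,405)),((-25,0,0),S(410,178))]
def f(v,ob):
    out=[]
    for obs,c in ob:
        P=np.array([o[0] for o in obs],float);a=v[2]
        Rz=np.array([[np.cos(a),-np.sin(a),0],[np.sin(a),np.cos(a),0],[0,0,1]])
        W=P@Rz.T+[v[0],v[1],75]
        out.append((proj(W,c)-np.array([o[1] for o in obs])).ravel())
    return np.concatenate(out)
for ob in ([(L,ct)],[(Sc,cs)],[(L,ct),(Sc,cs)]):
    r=least_squares(f,[530,-200,-1.5],args=(ob,),loss='soft_l1'); print(r.x,np.degrees(r.x[2]),np.round(r.fun.reshape(-1,2),1).tolist())
p,r,s=tool()
# goal above block: tool y down, tool x along block axis
for a0 in (26.3,26.3+180):
    a=np.radians(a0);x=[np.cos(a),np.sin(a),0];y=[0,0,-1];z=np.cross(x,y)
    print(a0,move([564,5.6,150],R.from_matrix(np.array([x,y,z]).T)))
```

```text
[ 554.11437283 -232.85237774   -1.40864502] -80.70941460639374 [[-0.6, -0.4], [0.0, -0.1], [0.3, 0.2], [-0.1, 0.2], [-0.0, -0.6], [0.7, -0.1], [0.4, 0.0], [0.2, 0.4], [-0.9, 0.4]]
[ 556.57831695 -233.70911658   -1.37901731] -79.01187171472203 [[-0.5, -0.2], [-0.1, 0.1], [0.3, -0.9], [-0.7, 0.3], [-0.7, 0.5], [0.4, -0.3], [0.2, -0.1], [0.6, -0.4], [0.3, 1.2]]
[ 554.8734267  -233.40388017   -1.40185493] -80.32037115609651 [[-0.4, -0.7], [0.2, -0.5], [0.5, -0.2], [0.1, -0.1], [0.1, -0.8], [0.7, -0.6], [0.6, -0.5], [0.5, 0.1], [-0.7, 0.1], [-0.0, -0.5], [0.6, -0.1], [0.9, -1.0], [-0.4, 0.1], [-0.0, 0.0], [1.3, -0.7], [0.8, -0.2], [0.8, -0.6], [0.7, 1.1]]
26.3 (array([-54.971,   5.14 , -39.871]), array([ 0.    ,  2.9183, -0.    ]))
206.3 (array([-54.971,   5.14 , -39.871]), array([-0.    , -0.2233, -0.    ]))
```

```bash
python3 -m inch '[-4,0.3,-2.8,0,-0.03,0, -8,0.6,-5.6,0,-0.06,0, -12,0.9,-8.5,0,-0.09,0, -16,1.2,-11.4,0,-0.12,0, -19,1.5,-13.7,0,-0.15,0, -22,1.8,-16,0,-0.18,0, -25,2.1,-18.2,0,-0.2,0, -28,2.4,-20.4,0,-0.223,0]' -0.3 60
python3 - <<'E'
from h import *
p,r,s=tool();print(p,s['time_s'],s['joints'])
a=np.radians(206.3);x=[np.cos(a),np.sin(a),0];y=[0,0,-1];z=np.cross(x,y);G=R.from_matrix(np.array([x,y,z]).T)
print(move([564,5.6,150],G))
cv2.imwrite('pics/w1.png',ctrl.capture('wrist')[:,:,::-1])
E
```

```text
time_s: 1.52
eef_pos: [339.1, -255.6, 178.6]
ee_rot: [-0.161, 0.161, -0.688, 0.689]
force: [-0.1, -0.7, 0.0]
grip_width: 0.65
[ 339.13835594 -255.64201335  178.6329279 ] 1.5167 [-9.23326179e-01  1.10896689e-01  1.81193851e+00  1.94209571e-05
  1.21800601e+00  1.88032994e-01]
(array([-31.738,   2.858, -13.446]), array([-0.0007,  0.0004, -0.0002]))
```

View pics/w1.png

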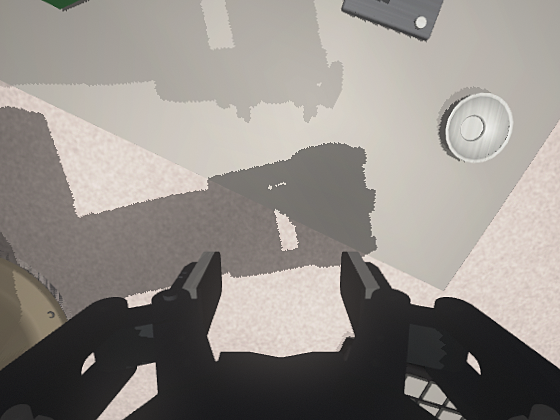

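```bash
python3 -m inch '[-3.6,0.2,-1.7,0,0,0, -7.2,0.4,-3.4,0,0,0, -10.8,0.6,-5.1,0,0,0, -14.4,0.8,-6.8,0,0,0, -18,1,-8.5,0,0,0, -21.6,1.2,-10.2,0,0,0, -25,1.4,-12,0,0,0, -27.7,1.6,-13.4,0,0,0]'
python3 -m inch '[0,0,0,0,0,0,0,0,0,0,0,0]'
python3 - <<'E'
from h import *
p,r,s=tool();print(p,s['time_s'],s['joints'])
a=np.radians(206.3);x=[np.cos(a),np.sin(a),0];y=[0,0,-1];z=np.cross(x,y);G=R.from_matrix(np.array([x,y,z]).T)
print(move([564,5.6,150],G))
c=ctrl.get_calibration('wrist')
im=ctrl.capture('wrist')[:,:,::-1].copy();cv2.imwrite('pics/w2.png',im)
import pickle;pickle.dump(c,open('w2.pkl','wb'))
hsv=cv2.cvtColor(im,cv2.COLOR_BGR2HSV)
print([d for d in ctrl.search_frame('spacer_center','wrist')])
E
```

```text
time_s: 2.23
eef_pos: [528.4, -12.0, 162.4]
ee_rot: [0.161, -0.161, 0.689, -0.688]
force: [-0.7, -1.0, 0.2]
grip_width: 0.652
time_s: 2.4
eef_pos: [527.5, -13.5, 162.1]
ee_rot: [0.161, -0.162, 0.688, -0.688]
force: [-0.7, -1.0, 0.5]
grip_width: 0.653
[527.48286691 -13.54266209 162.11001839] 2.4 [-2.47828304e-01  3.52560020e-01  1.54876290e+00 -1.40005149e-04
  1.24093860e+00  8.61663580e-01]
(array([-4.123,  1.209, -0.088]), array([0.0003, 0.0023, 0.0006]))
[{'uv': [238.6, 253.1], 'score': 0.94}, {'uv': [281.9, 149.0], 'score': 0.83}, {'uv': [272.5, 30.9], 'score': 0.68}, {'uv': [407.1, 110.1], 'score': 0.56}]
```

View pics/w2.png

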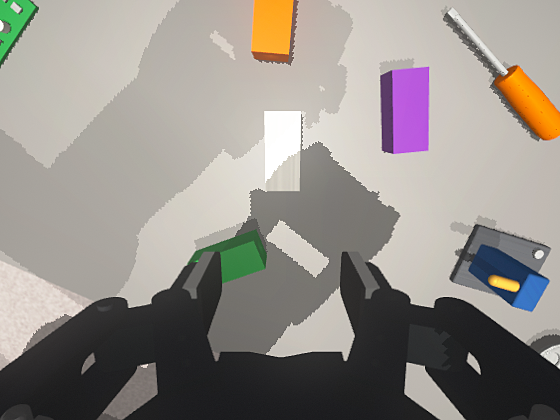

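Run:
```python
import cv2
im=cv2.imread('pics/w2.png')
cv2.imwrite('pics/w2a.png',cv2.resize(im[95:205,240:330],None,fx=5,fy=5,interpolation=2))
cv2.imwrite('pics/w2b.png',cv2.resize(im[210:320,440:560],None,fx=5,fy=5,interpolation=2))
```

```text
(no output)
```

View pics/w2a.png

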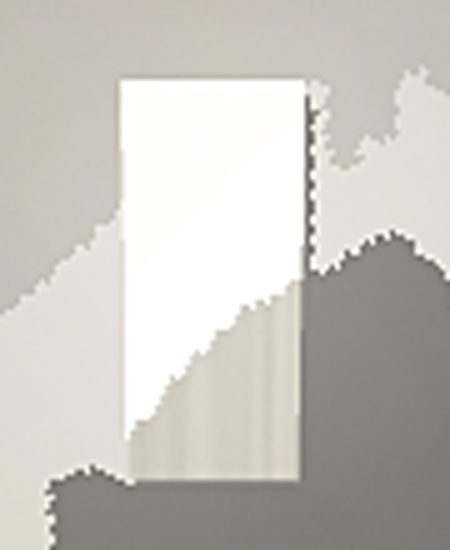

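View pics/w2b.png

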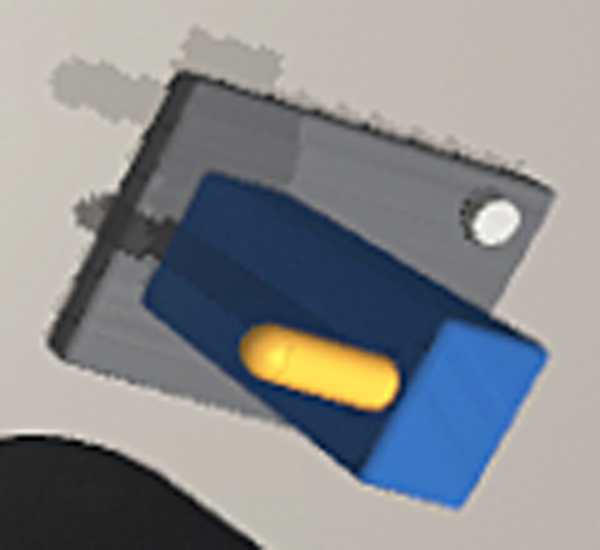

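```bash
cat > fit.py <<'E'
from h import *
import pickle
from scipy.optimize import least_squares
def f(v,ob):
    out=[]
    for obs,c in ob:
        P=np.array([o[0] for o in obs],float);a=v[2]
        Rz=np.array([[np.cos(a),-np.sin(a),0],[np.sin(a),np.cos(a),0],[0,0,1]])
        out.append((proj(P@Rz.T+[v[0],v[1],75],c)-np.array([o[1] for o in obs])).ravel())
    return np.concatenate(out)
E
python3 - <<'E'
from fit import *
c=pickle.load(open('w2.pkl','rb'))
A=lambda x,y:((x+.5)/5-.5+240,(y+.5)/5-.5+95)
S=lambda x,y:((x+.5)/5-.5+440,(y+.5)/5-.5+210)
W=np.array([onplane(A(*q),c,36)[:2] for q in [(120,80),(305,80),(300,480),(125,480)]]);print(W, W.mean(0))
for i in range(4): d=W[(i+1)%4]-W[i]; print(np.linalg.norm(d),np.degrees(np.arctan2(d[1],d[0])))
L=[((0,17,8),S(443,321)),((22,17,8),S(547,353)),((22,-17,8),S(462,508)),((0,-17,8),S(360,480)),((-10,35,-65),S(190,75)),((-10,-35,-65),S(62,358)),((80,35,-65),S(553,190)),((-21,0,0),S(271,352))]
r=least_squares(f,[555,-233,-1.4],args=([(L,c)],),loss='soft_l1');print(r.x,np.degrees(r.x[2]),np.round(r.fun.reshape(-1,2),1).tolist())
E
```

```text
[[589.38976657  33.05748999]
 [603.81408006   4.00318187]
 [539.81265822 -27.95838541]
 [525.31020981   1.25240391]] [564.58167867   2.58867259]
32.43784271547067 -63.59742164556513
71.53826794359986 -153.4629896249438
32.61274631936698 116.40328364349449
71.53847283156247 26.396928064734148
[ 554.44426458 -233.38584571   -1.3996453 ] -80.19376844225133 [[0.4, -1.0], [1.4, -1.0], [-0.2, 1.2], [-1.2, 1.0], [0.8, 0.1], [-1.1, 1.3], [1.3, -0.5], [-1.2, -0.3]]
```

Run:
```python
from h import *
a=np.radians(206.4);x=[np.cos(a),np.sin(a),0];y=[0,0,-1];z=np.cross(x,y);G=R.from_matrix(np.array([x,y,z]).T)
print(move([564.5,3.3,6],G))
```

```text
(array([-4.1890e+00,  1.5647e+01,  1.1000e-02]), array([-0.    , -0.0023,  0.0004]))
```

```bash
python3 -m inch '[-3.2,1,0,0,0,0, -4.2,4,0,0,0,0, -4.2,7,0,0,0,0, -4.2,10,0,0,0,0, -4.2,13,0,0,0,0, -4.2,14.8,0,0,0,0, -4.2,15.6,0,0,0,0, -4.2,15.6,0,0,0,0]'
python3 -m inch '[0,0,0,0,0,0]'
python3 - <<'E'
from h import *
p,r,s=tool();print(p,s['time_s'],s['force'])
cv2.imwrite('pics/w3.png',ctrl.capture('wrist')[:,:,::-1])
E
```

```text
time_s: 3.17
eef_pos: [563.9, 3.2, 5.4]
ee_rot: [0.159, -0.161, 0.689, -0.688]
force: [0.2, -0.4, 1.0]
grip_width: 0.651
time_s: 3.25
eef_pos: [565.3, 3.2, 7.5]
ee_rot: [-0.161, 0.16, -0.688, 0.689]
force: [-0.2, -0.9, 0.7]
grip_width: 0.656
[565.34911652   3.24578718   7.538765  ] 3.25 [-0.19162453 -0.87023338  0.68682657]
```

View pics/w3.png

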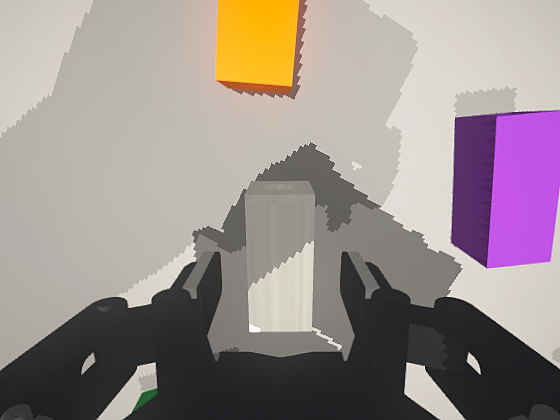

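```bash
python3 -m inch '[0,0,0,0,0,0,0,0,0,0,0,0,0,0,0,0,0,0,0,0,0,0,0,0,0,0,0,0,0,0,0,0,0,0,0,0]' 1 60
python3 - <<'E'
from h import *
p,r,s=tool();print(p,s['time_s'],s['force'],s['grip_width'])
c=ctrl.get_calibration('wrist');import pickle;pickle.dump(c,open('w4.pkl','wb'))
im=ctrl.capture('wrist')[:,:,::-1].copy();cv2.imwrite('pics/w4.png',im)
cv2.imwrite('pics/w4a.png',cv2.resize(im[150:380,200:360],None,fx=2.5,fy=2.5))
E
```

```text
time_s: 3.8
eef_pos: [565.0, 4.1, 6.6]
ee_rot: [-0.161, 0.161, -0.689, 0.689]
force: [-0.8, 0.7, 0.2]
grip_width: 0.0
[564.97295547   4.07735227   6.63354345] 3.8 [-0.81024556  0.6757132   0.2311344 ] 0.0003979494276474696
```

View pics/w4a.png

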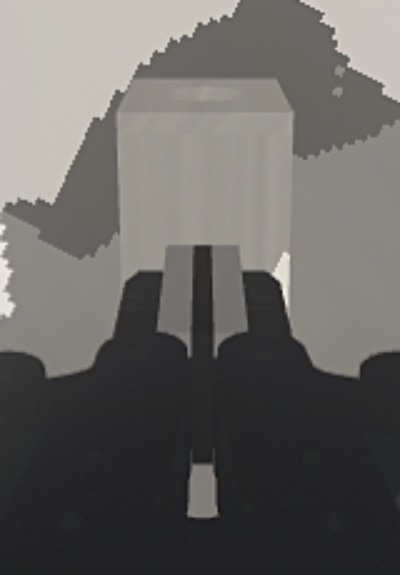

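Run:
```python
from h import *
import pickle
c=pickle.load(open('w4.pkl','rb'));p,r,s=tool()
T=c['world_to_cam'];print('cam',-T[:3,:3].T@T[:3,3])
print('tcp',p,proj([p],c),'grasp pt',proj([p+r.apply([0,-19,0])],c))
for z in (36,):
  P=[]
  a=np.radians(26.4);u=np.array([np.cos(a),np.sin(a),0]);v=np.array([-u[1],u[0],0])
  for cx,cy in((564.5,3.3),):
    print(proj([np.array([cx,cy,z])+i*36*u+j*16*v for i,j in((1,1),(1,-1),(-1,-1),(-1,1))],c))
print(s['joints'])
```

```text
cam [624.37133394  32.65603806 177.54410227]
tcp [564.93689648   4.10816472   6.55263169] [[279.2796735  244.28650127]] grasp pt [[279.14233557 257.88956318]]
[[244.02989057 194.03977251]
 [315.87555552 193.86294546]
 [312.03042298 333.3409307 ]
 [248.72326328 333.47891833]]
[-2.00083042e-01  6.20947454e-01  1.58259769e+00  3.40046195e-05
  9.38003739e-01  9.11845495e-01]
```

View pics/w4.png

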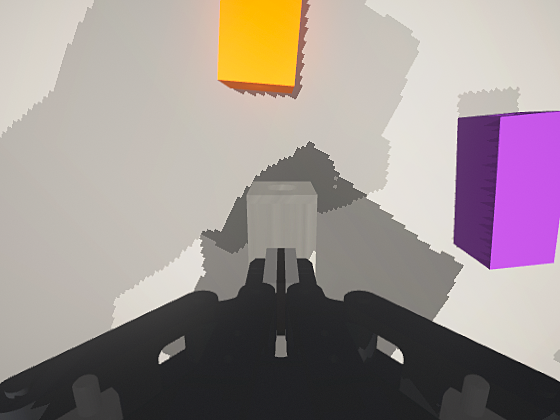

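Run:
```python
from h import *
im=ctrl.capture('scene')[:,:,::-1].copy()
cv2.imwrite('pics/s4.png',cv2.resize(im[120:290,220:390],None,fx=3.5,fy=3.5,interpolation=2))
```

```text
(no output)
```

View pics/s4.png

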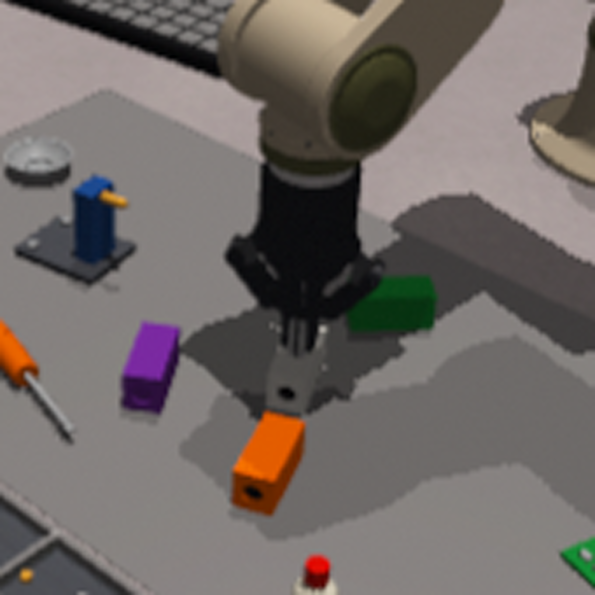

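Run:
```python
from h import *
c=ctrl.get_calibration('scene');p,r,s=tool()
for h in (0,10,20,30,40,50): 
    q=proj([p+[0,0,h]],c)[0]; print(h,q,(q-[220,120])*3.5)
```

```text
0 [304.60787812 227.98682087] [296.12757342 377.95387306]
10 [304.79502545 225.27326286] [296.78258909 368.45642   ]
20 [304.98404001 222.5321434 ] [297.44414005 358.86250189]
30 [305.17494921 219.76305016] [298.11232223 349.17067555]
40 [305.36778097 216.96556273] [298.78723339 339.37946956]
50 [305.56256376 214.13925247] [299.46897317 329.48738365]
```

```bash
python3 -m inch '[0,0,0,0,0,0,0,0,0,0,0,0,0,0,0,0,0,0,0,0,0,0,0,0,0,0.4,0,0,0,0,0,0.9,0,0,0,0,0,1.5,0,0,0,0,0,1.5,0,0,0,0]' -0.3
python3 - <<'E'
from h import *
p,r,s=tool();print(p,s['time_s'],s['force'],s['grip_width'])
cv2.imwrite('pics/w5.png',ctrl.capture('wrist')[:,:,::-1])
im=ctrl.capture('scene')[:,:,::-1].copy()
cv2.imwrite('pics/s5.png',cv2.resize(im[120:290,220:390],None,fx=3.5,fy=3.5,interpolation=2))
E
```

```text
time_s: 4.57
eef_pos: [564.0, 4.2, -10.1]
ee_rot: [0.16, -0.162, 0.689, -0.688]
force: [-0.9, -0.4, 0.4]
grip_width: 0.649
[564.03045444   4.20588483 -10.07104739] 4.5667 [-0.92319609 -0.40303114  0.35342963] 0.6486010159739175
```

View pics/w5.png

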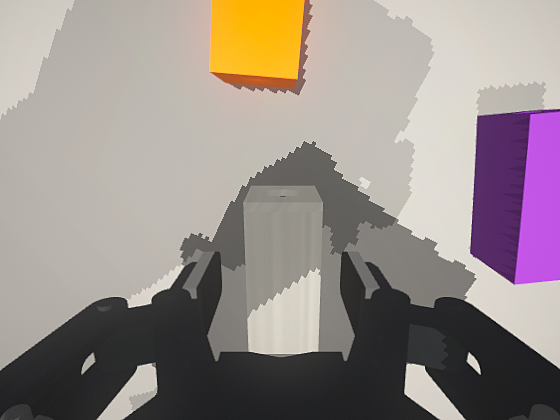

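View pics/s5.png

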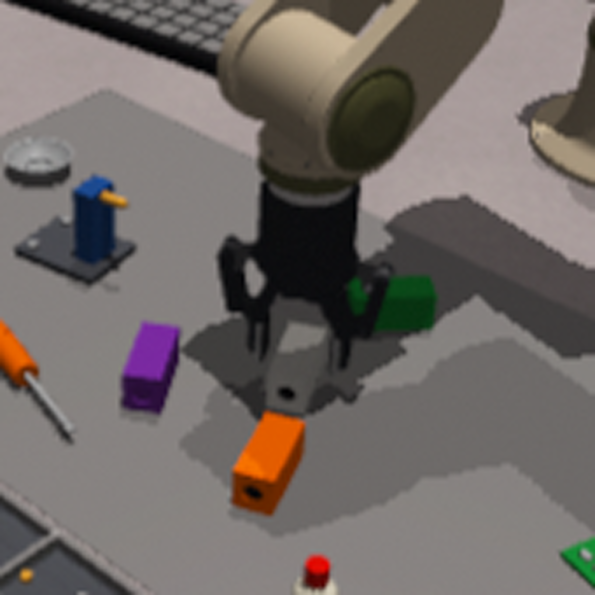

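```bash
python3 -m inch '[0,0.4,0,0,0,0,0,0.8,0,0,0,0,0,1.2,0,0,0,0,0,1.2,0,0,0,0]' 
python3 -m inch '[0,0,0,0,0,0,0,0,0,0,0,0,0,0,0,0,0,0,0,0,0,0,0,0,0,0,0,0,0,0]' 1 60
python3 - <<'E'
from h import *
p,r,s=tool();print(p,s['time_s'],s['force'],s['grip_width'])
cv2.imwrite('pics/w6.png',ctrl.capture('wrist')[:,:,::-1])
im=ctrl.capture('scene')[:,:,::-1].copy()
cv2.imwrite('pics/s6.png',cv2.resize(im[120:290,220:390],None,fx=3.5,fy=3.5,interpolation=2))
E
```

```text
time_s: 5.0
eef_pos: [564.4, 4.1, -21.5]
ee_rot: [0.16, -0.161, 0.689, -0.688]
force: [0.5, -0.1, 0.4]
grip_width: 0.649
time_s: 5.42
eef_pos: [565.2, 4.0, -20.2]
ee_rot: [-0.161, 0.161, -0.688, 0.689]
force: [-0.8, 0.1, 2.1]
grip_width: 0.365
[565.17155027   4.02700659 -20.16626351] 5.4167 [-0.76327067  0.05278809  2.05145815] 0.3652049321149769
```

View pics/w6.png

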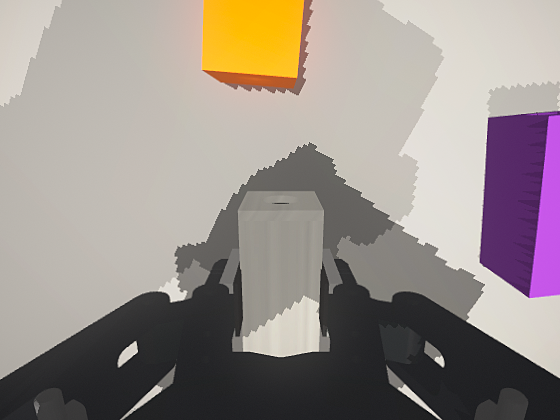

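View pics/s6.png

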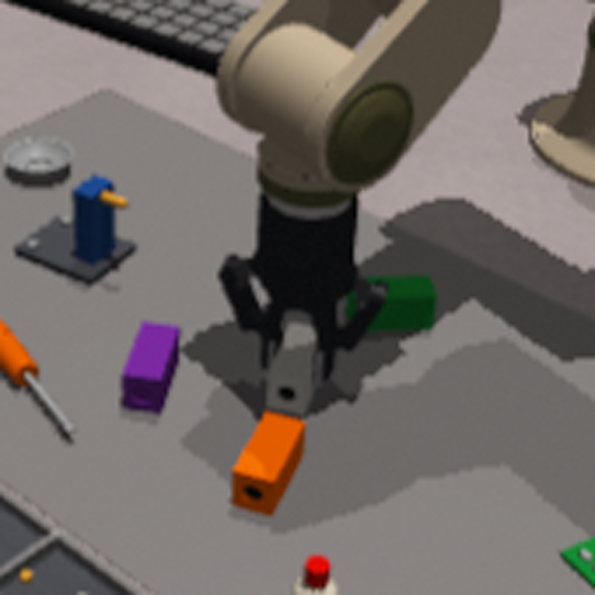

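```bash
python3 -m inch '[0,-1,0,0,0,0,0,-3,0,0,0,0,0,-6,0,0,0,0,0,-9,0,0,0,0,0,-11,0,0,0,0,0,-12,0,0,0,0,0,-12,0,0,0,0]' 1 80
python3 - <<'E'
from h import *
import pickle
p,r,s=tool();print(p,s['time_s'],s['force'],s['grip_width'],s['joints'])
c=ctrl.get_calibration('wrist');pickle.dump((c,p,r.as_quat()),open('w7.pkl','wb'))
im=ctrl.capture('wrist')[:,:,::-1].copy()
cv2.imwrite('pics/w7.png',cv2.resize(im[170:370,210:350],None,fx=3,fy=3,interpolation=2))
a=np.radians(99.8);x=[np.cos(a),np.sin(a),0];y=[0,0,-1];z=np.cross(x,y);G=R.from_matrix(np.array([x,y,z]).T)
print(move([537.1,-132.9,100],G))
E
```

```text
time_s: 6.1
eef_pos: [565.8, 3.9, 101.6]
ee_rot: [-0.162, 0.16, -0.688, 0.689]
force: [1.0, -0.7, -1.6]
grip_width: 0.361
[565.7583028    3.92896251 101.63994862] 6.1 [ 1.0291812  -0.6598766  -1.59249847] 0.3613390299023139 [-2.00073839e-01  4.92716956e-01  1.50807747e+00 -3.72756073e-05
  1.13719986e+00  9.11793345e-01]
(array([ 8.558, -0.03 , 11.049]), array([ 2.0000e-04,  1.8586e+00, -6.0000e-04]))
```

View pics/w7.png

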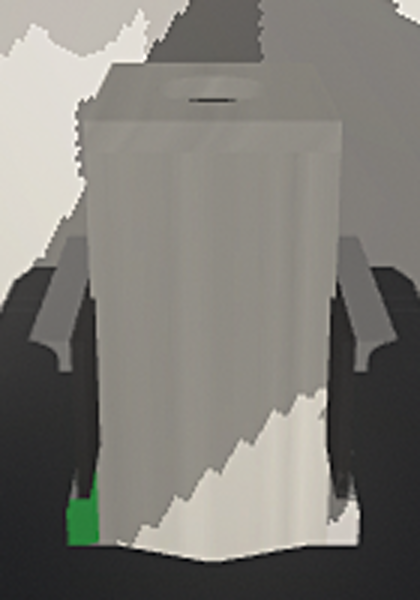

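Run:
```python
from h import *
import pickle
from scipy.optimize import least_squares
c,p,q=pickle.load(open('w7.pkl','rb'));r=R.from_quat(q)
A=lambda x,y:((x+.5)/3-.5+210,(y+.5)/3-.5+170)
P=np.array([(-36,-18,-16),(-36,-18,16),(-36,18,-16),(-36,18,16)],float)
# which sign z is left?
print(proj(p+r.apply(P+[0,-38.5,0]),c))
obs=np.array([A(85,122),A(342,122),A(110,63)]);print(obs)
base=proj(p+r.apply(P+[0,-38.5,0]),c)
idx=[0,1,2] if base[0,0]<base[1,0] else [1,0,3]
f=lambda v:(proj(p+r.apply(P[idx]+v),c)-obs).ravel()
s=least_squares(f,[0,-38,0]);print(s.x,s.fun)
```

```text
[[234.68194872 207.7283599 ]
 [322.55832415 207.67153916]
 [245.09624349 188.38267095]
 [313.01872208 188.3368075 ]]
[[238.         210.33333333]
 [323.66666667 210.33333333]
 [246.33333333 190.66666667]]
[  1.54219563 -36.44771387   0.69752026] [-0.53476291  0.01119886 -0.05893032 -0.04409143  0.76432431  0.04267464]
```

```bash
python3 -m inch '[1,0,1.4,0,0.12,0,2.2,0,2.8,0,0.24,0,3.3,0,4.2,0,0.36,0,4.4,0,5.6,0,0.48,0,5.5,0,7,0,0.6,0,6.5,0,8.4,0,0.72,0,7.6,0,9.8,0,0.84,0,8.5,0,11.1,0,0.96,0]'
python3 -m inch '[0,0,0,0,0.12,0,0,0,0,0,0.24,0,0,0,0,0,0.36,0,0,0,0,0,0.48,0,0,0,0,0,0.6,0,0,0,0,0,0.72,0,0,0,0,0,0.84,0,0,0,0,0,0.899,0]'
python3 -m inch '[0,0,0,0,0,0,0,0,0,0,0,0]'
python3 - <<'E'
from h import *
import pickle
p,r,s=tool();print(p,s['time_s'],s['force'],s['grip_width'],s['joints'])
c=ctrl.get_calibration('wrist');pickle.dump((c,p,r.as_quat()),open('w8.pkl','wb'))
im=ctrl.capture('wrist')[:,:,::-1].copy()
cv2.imwrite('pics/w8.png',im)
a=np.radians(99.8);x=[np.cos(a),np.sin(a),0];y=[0,0,-1];z=np.cross(x,y);G=R.from_matrix(np.array([x,y,z]).T)
print(move([537.4,-134.4,37],G))
E
```

```text
time_s: 6.82
eef_pos: [536.6, -133.7, 97.4]
ee_rot: [-0.179, 0.176, 0.685, -0.684]
force: [1.3, -0.9, -0.8]
grip_width: 0.358
time_s: 7.48
eef_pos: [536.9, -132.7, 97.4]
ee_rot: [0.459, -0.456, -0.539, 0.54]
force: [-1.2, -0.8, -1.4]
grip_width: 0.358
time_s: 7.65
eef_pos: [537.2, -132.8, 98.0]
ee_rot: [0.456, -0.454, -0.541, 0.541]
force: [0.2, 0.2, -1.7]
grip_width: 0.356
[ 537.18354469 -132.79082762   98.04756098] 7.65 [ 0.23476086  0.16449947 -1.74467055] 0.355885445391681 [-4.54111524e-01  4.75550449e-01  1.54594189e+00  4.07950291e-05
  1.12279563e+00  2.51482249e+00]
(array([-0.16 ,  6.137,  0.009]), array([-0.0017,  0.0017,  0.0013]))
```

View pics/w8.png

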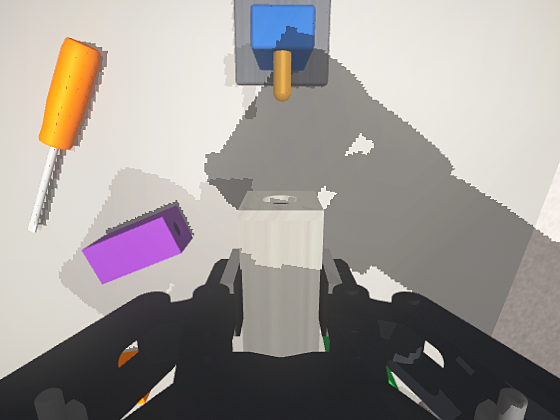

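Run:
```python
import cv2
im=cv2.imread('pics/w8.png');cv2.imwrite('pics/w8a.png',cv2.resize(im[0:110,225:340],None,fx=5,fy=5,interpolation=2))
```

```text
(no output)
```

View pics/w8a.png

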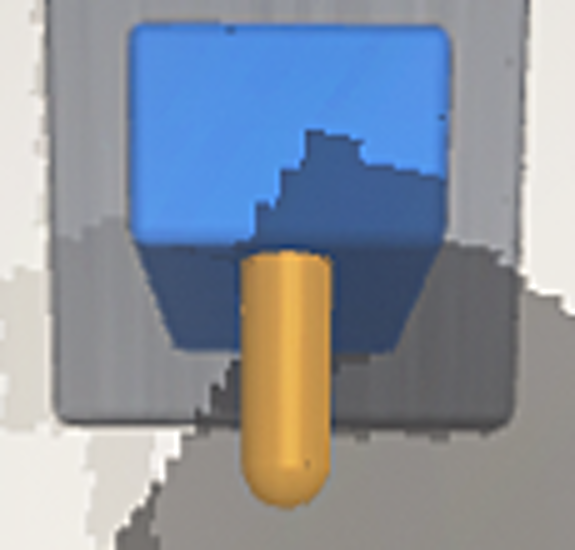

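Run:
```python
from fit import *
c,p,q=pickle.load(open('w8.pkl','rb'));r=R.from_quat(q)
S=lambda x,y:((x+.5)/5-.5+225,(y+.5)/5-.5+0)
L=[((0,17,8),S(133,243)),((22,17,8),S(130,24)),((22,-17,8),S(450,24)),((0,-17,8),S(447,243)),((-10,35,-65),S(54,424)),((-10,-35,-65),S(517,430)),((-21,0,0),S(286,463))]
s=least_squares(f,[555,-233,-1.4],args=([(L,c)],),loss='soft_l1');print(s.x,np.degrees(s.x[2]),np.round(s.fun.reshape(-1,2),1).tolist())
# free z
def g(v):
    P=np.array([o[0] for o in L],float);W=R.from_euler('z',v[3]).apply(P)+v[:3]
    return (proj(W,c)-np.array([o[1] for o in L])).ravel()
t=least_squares(g,[555,-233,75,-1.4]);print(t.x,t.fun.round(1))
root=s.x[:2].tolist()+[75]
print('root in tool',r.inv().apply(np.array(root)-p), 'toolx yaw',np.degrees(np.arctan2(*r.as_matrix()[[1,0],0])))
# block far end corners
P=np.array([(-36,-18,-16),(-36,-18,16),(-36,18,-16),(-36,18,16)],float)
print(proj(p+r.apply(P+[1.5,-37.5,0]),c))
```

```text
[ 554.14922908 -235.59406035   -1.40787883] -80.66551527767479 [[-1.1, 1.0], [-1.0, -1.6], [1.5, -0.9], [0.7, 1.6], [-0.4, -0.0], [0.2, -0.3], [0.1, 0.5]]
[ 554.28044143 -236.45381807   70.90225689   -1.40440583] [-0.4  1.  -0.4 -0.6  0.6 -0.1  0.   1.4  0.3 -0.5 -0.4 -1.1  0.3 -0.5]
root in tool [-104.22644569   22.88171268    0.89689361] toolx yaw 99.8914961635463
[[237.35291186 213.36736334]
 [324.01934206 213.34231879]
 [247.12287047 192.8627854 ]
 [314.32901062 192.83887161]]
```

```bash
python3 -m inch '[0,1.5,0,0,0,0,0,3.5,0,0,0,0,0,5.2,0,0,0,0,0,6.2,0,0,0,0,-1,6.2,0,0,0,0,-2,6.2,0,0,0,0,-3,6.2,0,0,0,0,-3,6.2,0,0,0,0]'
python3 - <<'E'
from h import *
import pickle
Z=[]
p,r,s=tool();print(p,s['time_s'],s['force'],s['grip_width'],s['joints'])
c=ctrl.get_calibration('wrist');pickle.dump((c,p,r.as_quat()),open('w9.pkl','wb'))
im=ctrl.capture('wrist')[:,:,::-1].copy()
cv2.imwrite('pics/w9.png',cv2.resize(im[60:300,200:360],None,fx=2.5,fy=2.5,interpolation=2))
im=ctrl.capture('scene')[:,:,::-1].copy()
cv2.imwrite('pics/s9.png',cv2.resize(im[130:250,200:340],None,fx=5,fy=5,interpolation=2))
E
```

```text
time_s: 8.37
eef_pos: [543.9, -165.4, 38.6]
ee_rot: [-0.455, 0.457, 0.54, -0.54]
force: [-0.3, -0.6, -0.9]
grip_width: 0.362
[ 543.94772263 -165.43477745   38.60943004] 8.3667 [-0.28581537 -0.58085643 -0.94607468] 0.36195735705757176 [-5.01072576e-01  5.78965981e-01  1.55396576e+00 -4.28632007e-04
  1.00566326e+00  2.47175276e+00]
```

View pics/w9.png

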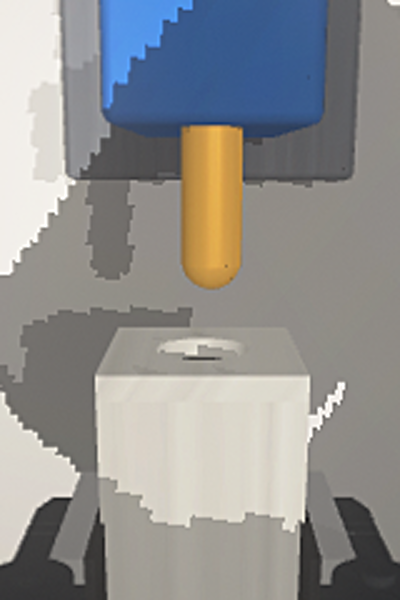

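View pics/s9.png

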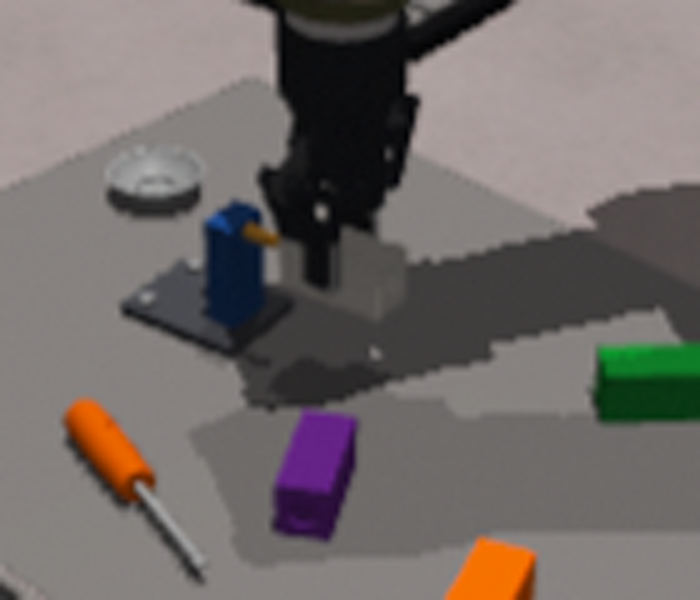

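```bash
python3 -m inch '[0,0,0.13,0,0,0,-0.5,0,0.13,0,0,0,-0.9,0,0.13,0,0,0,-1.2,0,0.13,0,0,0,-1.5,0,0.13,0,0,0,-1.8,0,0.13,0,0,0,-2.1,0,0.13,0,0,0,-2.1,0,0.13,0,0,0]'
python3 - <<'E'
from h import *
p,r,s=tool();print(p,s['time_s'],s['force'],s['wrist_torque'])
im=ctrl.capture('wrist')[:,:,::-1].copy()
cv2.imwrite('pics/w10.png',cv2.resize(im[60:300,200:360],None,fx=2.5,fy=2.5,interpolation=2))
E
```

```text
time_s: 9.13
eef_pos: [544.5, -180.1, 37.4]
ee_rot: [-0.458, 0.453, 0.542, -0.54]
force: [-3.7, 19.1, 5.7]
grip_width: 0.358
[ 544.53997541 -180.07862489   37.43945875] 9.1333 [-3.69217795 19.14065946  5.733385  ] [2.84323986 0.47388916 0.00545933]
```

View pics/w10.png

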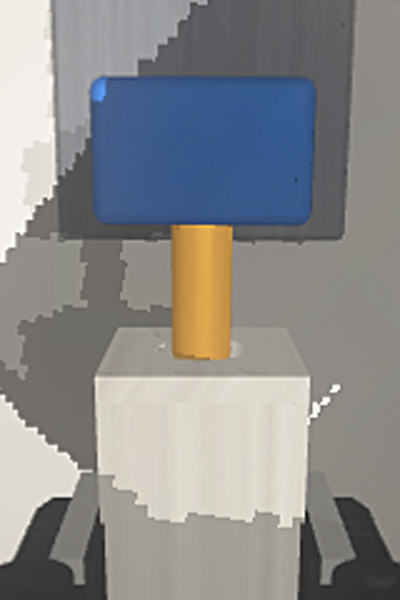

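```bash
python3 -m inch '[1.5,0,0,0,0,0,3,0,0,0,0,0,5.5,0,0,0,0,0,8,0,0,-0.1,0,0,9.1,0,0,0,-0.1,0,9.1,0,0,0,-0.22,0,9.1,0,0,0,-0.34,0,9.1,0,0,0,-0.46,0]'
python3 -m inch '[0,0,0,0,0,0]'
python3 - <<'E'
from h import *
p,r,s=tool();print(p,s['time_s'],s['force'],s['grip_width'],s['joints']); print(r.as_matrix().round(3))
E
```

```text
time_s: 9.85
eef_pos: [529.7, -92.9, 37.6]
ee_rot: [0.318, -0.318, -0.631, 0.632]
force: [-0.3, 0.1, -1.2]
grip_width: 0.36
time_s: 9.93
eef_pos: [529.6, -93.2, 37.5]
ee_rot: [0.319, -0.319, -0.631, 0.631]
force: [0.2, -0.1, -2.4]
grip_width: 0.359
[529.64773839 -93.1777212   37.52929935] 9.9333 [ 0.24854857 -0.0507863  -2.38642346] 0.35887702440095587 [-3.92001196e-01  5.25775968e-01  1.65011903e+00 -2.72822608e-04
  9.65504448e-01  2.11406927e+00]
[[-0.594  0.    -0.805]
 [ 0.805 -0.    -0.594]
 [-0.    -1.     0.   ]]
```

```bash
python3 -m inch '[0,0,0,0,-0.12,0,0,0,0,0,-0.24,0,0,0,0,0,-0.36,0,0,0,0,0,-0.48,0,0,0,0,0,-0.6,0,0,0,0,0,-0.72,0,0,0,0,0,-0.84,0,0,0,0,0,-0.96,0]'
python3 -m inch '[0,0,0,0,-0.12,0,0,0,0,0,-0.24,0,0,0,0,0,-0.36,0,0,0,0,0,-0.48,0,0,0,0,0,-0.6,0,0,0,0,0,-0.72,0,0,0,0,0,-0.84,0,0,0,0,0,-0.96,0]'
python3 -m inch '[0,0,0,0,-0.12,0,0,0,0,0,-0.24,0,0,0,0,0,-0.36,0,0,0,0,0,-0.48,0,0,0,0,0,-0.6,0,0,0,0,0,-0.72,0,0,0,0,0,-0.757,0,0,0,0,0,-0.757,0]'
python3 - <<'E'
from h import *
p,r,s=tool();print(p,s['time_s'],s['force'],s['grip_width'],s['joints']); print(r.as_matrix().round(3), np.degrees(np.arctan2(*r.as_matrix()[[1,0],0])))
root=np.array([554.4,-234.2]);d=np.array([np.cos(np.radians(-80.3)),np.sin(np.radians(-80.3))])
print('lateral of TCP rel. pin line (along +tool z):', r.as_matrix()[:2,2]@(root-p[:2]), 'to seat:', (root-37.5*d-p[:2])@d)
# line through pose of first trial
q=np.array([544.54,-180.08]);print('lat via trial1', r.as_matrix()[:2,2]@(q+ -0*d-p[:2]), )
E
```

```text
time_s: 10.6
eef_pos: [529.6, -93.5, 37.5]
ee_rot: [-0.008, 0.008, -0.707, 0.707]
force: [-0.3, 0.3, -1.7]
grip_width: 0.362
time_s: 11.27
eef_pos: [529.6, -93.5, 37.5]
ee_rot: [-0.333, 0.333, -0.624, 0.624]
force: [-0.3, -0.5, -2.2]
grip_width: 0.358
time_s: 11.93
eef_pos: [529.6, -93.6, 37.5]
ee_rot: [-0.539, 0.539, -0.457, 0.457]
force: [-0.4, -0.3, -1.6]
grip_width: 0.355
[529.63528204 -93.57018393  37.50414174] 11.9333 [-0.41104906 -0.29406028 -1.64740541] 0.35481601428992965 [-3.92745301e-01  5.25954657e-01  1.64989369e+00 -1.73347177e-04
  9.65648621e-01 -5.56362428e-01]
[[ 0.163  0.     0.987]
 [-0.987 -0.     0.163]
 [ 0.    -1.     0.   ]] -80.61977942999341
lateral of TCP rel. pin line (along +tool z): 1.512973168834396 to seat: 105.29188951865916
lat via trial1 0.6055846815260465
```

```bash
python3 -m inch '[1.5,0,0.1,0,0,0,4,0,0.1,0,0,0,6,0,0.1,0,0,0,7,0,0.1,0,0,0,7,0,0.1,0,0,0]'
python3 - <<'E'
from h import *
p,r,s=tool();print(p,s['time_s'],s['force'],s['grip_width'])
im=ctrl.capture('wrist')[:,:,::-1].copy()
cv2.imwrite('pics/w11.png',im)
im=ctrl.capture('top')[:,:,::-1].copy()
cv2.imwrite('pics/t11.png',cv2.resize(im[190:290,290:420],None,fx=5,fy=5,interpolation=2))
im=ctrl.capture('scene')[:,:,::-1].copy()
cv2.imwrite('pics/s11.png',cv2.resize(im[150:250,200:330],None,fx=6,fy=6,interpolation=2))
E
```

```text
time_s: 12.35
eef_pos: [542.5, -164.9, 37.4]
ee_rot: [-0.539, 0.539, -0.458, 0.458]
force: [0.0, 0.2, -2.0]
grip_width: 0.356
[ 542.54990236 -164.90471194   37.42412125] 12.35 [ 0.04672946  0.18274686 -1.98774172] 0.3555760275654257
```

View pics/w11.png

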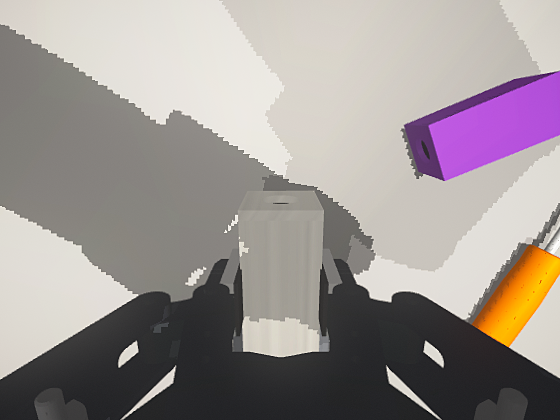

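View pics/t11.png

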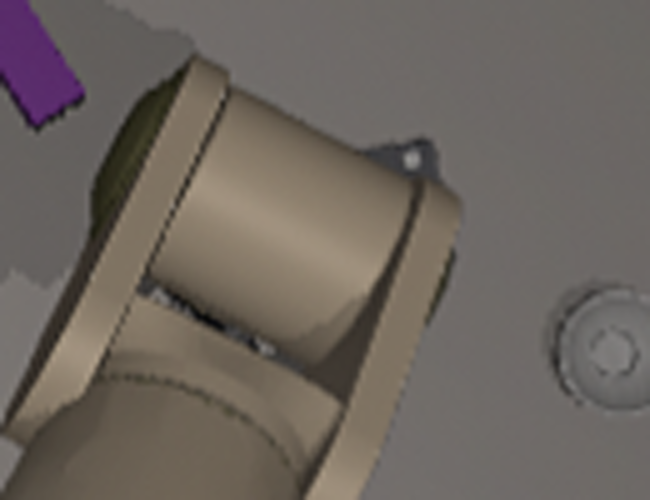

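View pics/s11.png

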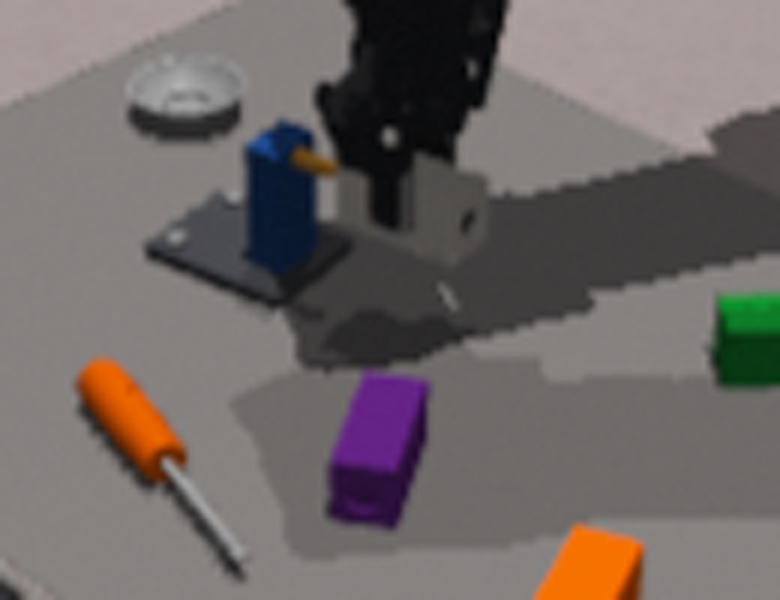

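```bash
python3 -m inch '[0.4,0,0,0,0,0,0.8,0,0,0,0,0,1.2,0,0,0,0,0,1.5,0,0,0,0,0,1.8,0,0,0,0,0,2.1,0,0,0,0,0,2.1,0,0,0,0,0]'
python3 - <<'E'
from h import *
p,r,s=tool();print(p,s['time_s'],s['force'],s['wrist_torque'])
E
```

```text
time_s: 13.08
eef_pos: [545.9, -184.1, 37.5]
ee_rot: [-0.54, 0.54, -0.457, 0.457]
force: [0.5, 0.4, -1.3]
grip_width: 0.36
[ 545.89694031 -184.05650272   37.48054888] 13.0833 [ 0.45462848  0.42899925 -1.31959079] [-0.03188603  0.00832948 -0.03727985]
```

```bash
python3 -m inch '[0.3,0,0,0,0,0,0.6,0,0,0,0,0,0.9,0,0,0,0,0,1.1,0,0,0,0,0,1.3,0,0,0,0,0,1.5,0,0,0,0,0,1.5,0,0,0,0,0]'
python3 - <<'E'
from h import *
p,r,s=tool();print(p,s['time_s'],s['force'],s['wrist_torque'])
im=ctrl.capture('scene')[:,:,::-1].copy()
cv2.imwrite('pics/s12.png',cv2.resize(im[150:250,200:330],None,fx=6,fy=6,interpolation=2))
E
```

```text
time_s: 13.67
eef_pos: [548.3, -198.6, 37.5]
ee_rot: [0.54, -0.54, 0.457, -0.457]
force: [-0.5, -0.0, -1.3]
grip_width: 0.359
[ 548.33334605 -198.58520748   37.48444849] 13.6667 [-0.45399214 -0.03284225 -1.29234234] [ 0.06222256 -0.04172885 -0.02483946]
```

View pics/s12.png

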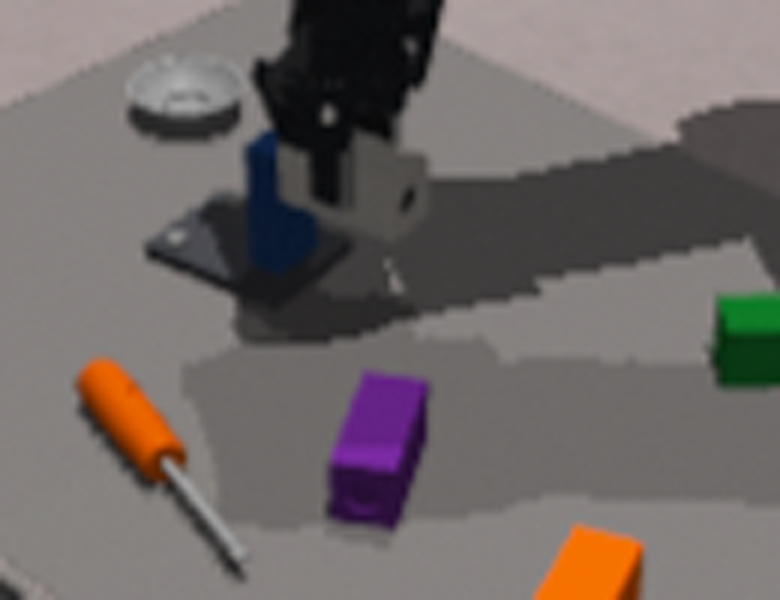

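No contact yet; push a little further.

```bash
python3 -m inch '[0.2,0,0,0,0,0,0.4,0,0,0,0,0,0.6,0,0,0,0,0,0.8,0,0,0,0,0,0.8,0,0,0,0,0]'
python3 - <<'E'
from h import *
p,r,s=tool();print(p,s['time_s'],s['force'],s['wrist_torque'])
E
```

```text
time_s: 14.13
eef_pos: [548.1, -198.5, 37.6]
ee_rot: [0.542, -0.538, 0.461, -0.452]
force: [-6.8, 38.1, 17.9]
grip_width: 0.362
[ 548.14007304 -198.50008826   37.59874766] 14.1333 [-6.78802632 38.05809385 17.89501977] [ 5.51564522  1.06871349 -0.22304688]
```

Run:
```python
from h import *
im=ctrl.capture('scene')[:,:,::-1].copy()
cv2.imwrite('pics/s13.png',cv2.resize(im[160:205,230:290],None,fx=13,fy=13,interpolation=2))
c=ctrl.get_calibration('scene')
a=np.radians(-80.4);d=np.array([np.cos(a),np.sin(a),0]);v=np.array([-d[1],d[0],0])
root=np.array([554.6,-233.8,75])
for gap in(0,7):
  P=[root-d*(gap+ (0 if i else 72))+v*16*j+np.array([0,0,18*k]) for i in(1,0) for j in(1,) for k in (1,-1)]+[root-d*(gap+72)-v*16+np.array([0,0,18])]
  print(gap,(((proj(P,c)-[230,160]+.5)*13-.5)).round())
```

```text
0 [[220. 177.]
 [224. 306.]
 [469. 271.]
 [470. 401.]
 [548. 211.]]
7 [[244. 186.]
 [248. 315.]
 [494. 280.]
 [494. 411.]
 [573. 220.]]
```

View pics/s13.png

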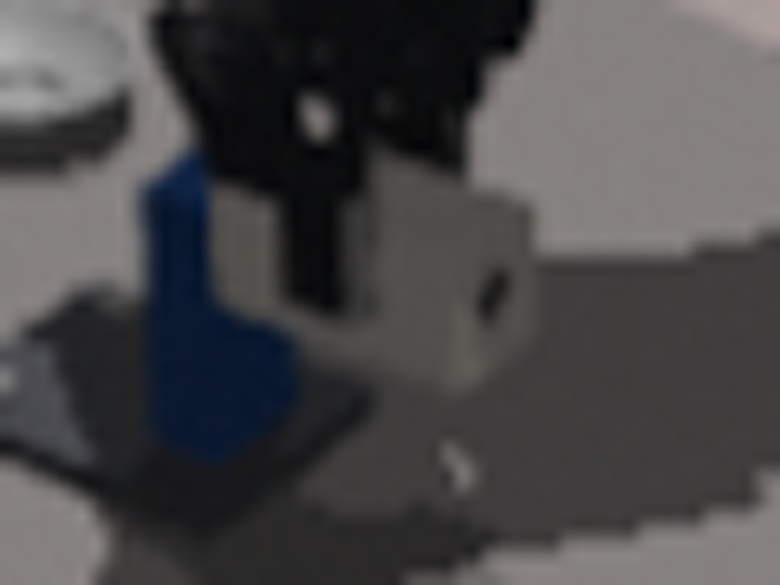

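```bash
python3 -m inch '[-0.8,0,0,0,0,0,-1.6,0,0,0,0,0,-3.2,0,0,0,0,0,-5.2,0,0,0,0,0,-8,0,0,0,0,0,-9,-2,0,0,0,0,-9,-5,0,0,0,0,-9,-8,0,0,0,0]'
cat > ik.py <<'E'
from h import *
def fk(j,C=None):
    a=R.from_euler('Z',j[0])*R.from_euler('Y',j[1]+j[2])*R.from_euler('Z',j[3])*R.from_euler('Y',j[4])*R.from_euler('Z',j[5])
    return a if C is None else a*C
E
python3 - <<'E'
from ik import *
import pickle
p,r,s=tool();j=s['joints'];print(p,s['time_s'],s['force'],s['grip_width'],j)
C=fk(j).inv()*r; print(C.as_matrix().round(3)); pickle.dump(C.as_quat(),open('C.pkl','wb'))
for t in range(-180,180,15):
    a=np.radians(t);y=np.array([np.cos(a),np.sin(a),0]);x=np.array([0,0,1.]);z=np.cross(x,y)
    G=R.from_matrix(np.array([x,y,z]).T)
    W=(R.from_euler('Z',-.4)*R.from_euler('Y',1.9)).inv()*G*C.inv()
    e=W.as_euler('ZYZ');res=[]
    for e in (e,[e[0]+np.pi,-e[1],e[2]+np.pi]):
        for k in(-1,0,1):
            for m in(-1,0,1):
                q=[e[0]+2*np.pi*k,e[1],e[2]+2*np.pi*m]
                if -1.23<q[0]<4.37 and .02<q[1]<3.11 and -2.88<q[2]<2.88: res.append(np.round(q,2).tolist())
    print(t,res)
E
```

```text
time_s: 14.85
eef_pos: [534.0, -115.9, 118.1]
ee_rot: [-0.54, 0.54, -0.457, 0.456]
force: [0.8, -0.1, -0.9]
grip_width: 0.363
[ 533.96108964 -115.86217386  118.05934127] 14.85 [ 0.82623438 -0.09027593 -0.88419893] 0.36346077211551253 [-4.28101593e-01  4.37911828e-01  1.54664543e+00 -1.34915855e-04
  1.15885346e+00 -5.95210219e-01]
[[ 0. -0. -1.]
 [-1.  0.  0.]
 [ 0.  1. -0.]]
-180 [[-0.92, 2.63, 0.72]]
-165 [[-1.18, 2.41, 0.51]]
-150 []
-135 []
-120 []
-105 []
-90 []
-75 []
-60 [[4.31, 0.72, 0.52]]
-45 [[4.04, 0.5, 0.74]]
-30 [[3.51, 0.35, 1.22]]
-15 [[2.74, 0.36, 1.95]]
0 [[2.22, 0.51, 2.42]]
15 [[1.96, 0.73, 2.63]]
30 [[1.81, 0.96, 2.74]]
45 [[1.7, 1.21, 2.79]]
60 [[1.61, 1.45, 2.81]]
75 [[1.53, 1.7, 2.81]]
90 [[1.43, 1.95, 2.79]]
105 [[1.32, 2.19, 2.73]]
120 [[1.17, 2.43, 2.63]]
135 [[0.9, 2.64, 2.4]]
150 [[0.37, 2.79, 1.92]]
165 [[-0.41, 2.79, 1.19]]
```

```bash
python3 -m inch '[0,-1.5,0,0,0.12,0,0,-3,0,0,0.24,0,0,-5,0,0,0.36,0,0,-7,0,0,0.48,0,0,-9,0,0,0.6,0,0,-11,0,0,0.72,0,0,-13,0,0,0.84,0,0,-14,0,0,0.96,0]'
python3 -m inch '[0,0,0,0,0.12,0,0,0,0,0,0.24,0,0,0,0,0,0.36,0,0,0,0,0,0.48,0,0,0,0,0,0.6,0,0,0,0,0,0.72,0,0,0,0,0,0.84,0,0,0,0,0,0.96,0]'
python3 -m inch '[0,0,0,0,0.12,0,0,0,0,0,0.24,0,0,0,0,0,0.36,0,0,0,0,0,0.48,0,0,0,0,0,0.6,0,0,0,0,0,0.72,0,0,0,0,0,0.84,0,0,0,0,0,0.96,0]'
python3 - <<'E'
from ik import *
p,r,s=tool();j=s['joints'];print(p,s['time_s'],s['force'],s['grip_width'],j); print(np.degrees(np.arctan2(*r.as_matrix()[[1,0],0])))
C=fk(j).inv()*r; print(C.as_matrix().round(2)[0])
E
```

```text
time_s: 15.52
eef_pos: [535.0, -117.1, 259.9]
ee_rot: [-0.267, 0.265, -0.654, 0.656]
force: [0.3, 0.4, -2.2]
grip_width: 0.36
time_s: 16.18
eef_pos: [534.5, -116.9, 257.3]
ee_rot: [0.067, -0.067, -0.704, 0.704]
force: [-0.4, -0.3, -1.5]
grip_width: 0.358
time_s: 16.85
eef_pos: [534.5, -116.9, 257.3]
ee_rot: [0.384, -0.384, -0.593, 0.594]
force: [0.6, -0.0, -2.0]
grip_width: 0.359
[ 534.50795221 -116.89355079  257.33034222] 16.85 [ 0.61309395 -0.02799218 -2.0458335 ] 0.3587655138146353 [-4.29418930e-01  3.29902141e-01  1.32944857e+00 -1.48275002e-04
  1.48234227e+00  2.29063134e+00]
114.15335040422102
[-0. -0. -1.]
```

```bash
python3 -m inch '[1.2,-0.3,0,0,0,-0.1,2.4,-0.6,0,0,0,-0.2,3.6,-0.9,0,0,0,-0.3,4.8,-1.2,0,0,0,-0.4,6,-1.4,0,0,0,-0.5,7.2,-1.6,0,0,0,-0.6,8.4,-1.8,0,0,0,-0.7,9.6,-2,0,0,0,-0.8]'
python3 - <<'E'
from ik import *
p,r,s=tool();j=s['joints'];print(p,s['time_s'],s['force'],s['grip_width'],j); print(r.as_matrix().round(3))
x=[0,0,1.];y=np.array([np.cos(np.radians(114.15)),np.sin(np.radians(114.15)),0]);z=np.cross(x,y)
print(move([452,66,300],R.from_matrix(np.array([x,y,z]).T)))
E
```

```text
time_s: 17.52
eef_pos: [494.8, -29.5, 277.7]
ee_rot: [-0.585, 0.12, 0.697, -0.398]
force: [-0.9, 0.2, -1.8]
grip_width: 0.357
[494.77478952 -29.49175215 277.74152975] 17.5167 [-0.86686186  0.17900784 -1.77205934] 0.3572707112582321 [-0.54609895  0.53099797  1.20554236  0.47727225  2.06291399  2.25193559]
[[-0.287 -0.298 -0.91 ]
 [ 0.632  0.655 -0.414]
 [ 0.72  -0.694  0.   ]]
(array([ 8.865,  5.987, -0.062]), array([-0.0055,  0.0019, -0.7673]))
```

```bash
python3 -m inch '[1.2,0.8,0,0,0,-0.1,2.4,1.6,0,0,0,-0.2,3.6,2.4,0,0,0,-0.3,4.8,3.2,0,0,0,-0.4,6,4,0,0,0,-0.5,7.2,4.8,0,0,0,-0.6,8.2,5.5,0,0,0,-0.7,8.9,6,0,0,0,-0.77]'
python3 -m inch '[0,0,0,0,0,0,0,0,0,0,0,0,0,0,0,0,0,0]'
python3 - <<'E'
from ik import *
p,r,s=tool();j=s['joints'];print(p,s['time_s'],s['force'],s['grip_width'],j,abs(s['dq']).max()); print(r.as_matrix().round(3))
for n in('wrist','scene'): cv2.imwrite(f'pics/{n}20.png',ctrl.capture(n)[:,:,::-1])
E
```

```text
time_s: 18.18
eef_pos: [450.9, 66.6, 299.1]
ee_rot: [0.692, 0.151, -0.69, 0.149]
force: [0.7, -0.1, -2.3]
grip_width: 0.357
time_s: 18.43
eef_pos: [451.6, 65.4, 299.8]
ee_rot: [-0.69, -0.149, 0.692, -0.152]
force: [-0.0, -0.2, -1.2]
grip_width: 0.359
[451.61637244  65.36626411 299.8402635 ] 18.4333 [-0.03821843 -0.17816363 -1.19438991] 0.35880648384334307 [-0.52271203  0.67377397  1.45367634  0.92971848  2.3300313   2.31855372] 0.008548133669207354
[[-0.002 -0.415 -0.91 ]
 [ 0.004  0.91  -0.415]
 [ 1.    -0.005 -0.001]]
```

View pics/wrist20.png

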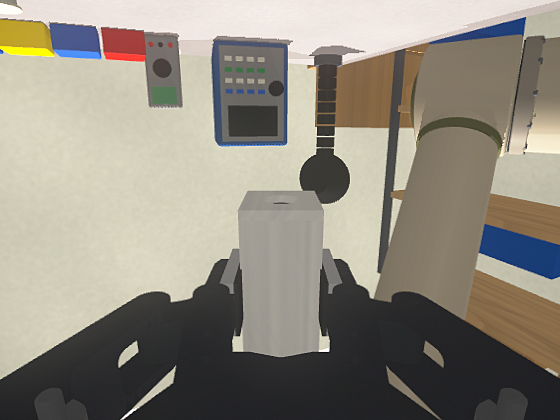

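View pics/scene20.png

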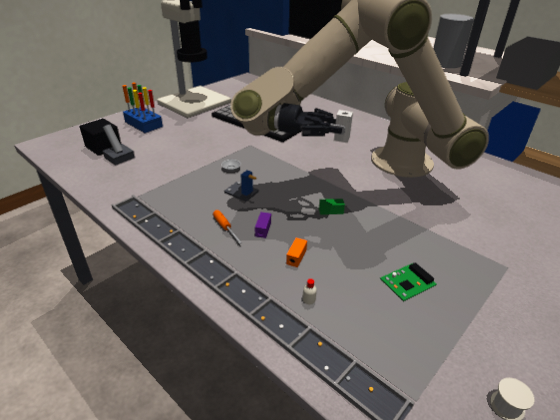

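Run:
```python
from h import *
im=cv2.imread('pics/scene20.png');cv2.imwrite('pics/s20z.png',cv2.resize(im[80:170,260:380],None,fx=6,fy=6,interpolation=2))
p,r,s=tool();c=ctrl.get_calibration('scene');b=p+r.apply([1.5,-37.5,0])
for k in (36,0,-36):print(b+r.apply([k,0,0]),(proj([b+r.apply([k,0,0])],c)[0]-[260,80])*6)
w=ctrl.get_calibration('wrist');print('img up in world',-w['world_to_cam'][1,:3])
```

```text
[467.05566371  31.24250872 337.66531545] [510.49482073 195.59369299]
[467.1556405   31.11963356 301.66566397] [500.74156794 275.14456416]
[467.25561729  30.9967584  265.6660125 ] [491.36338721 351.56429494]
img up in world [-0.10484355  0.23572825 -0.966147  ]
```

View pics/s20z.png

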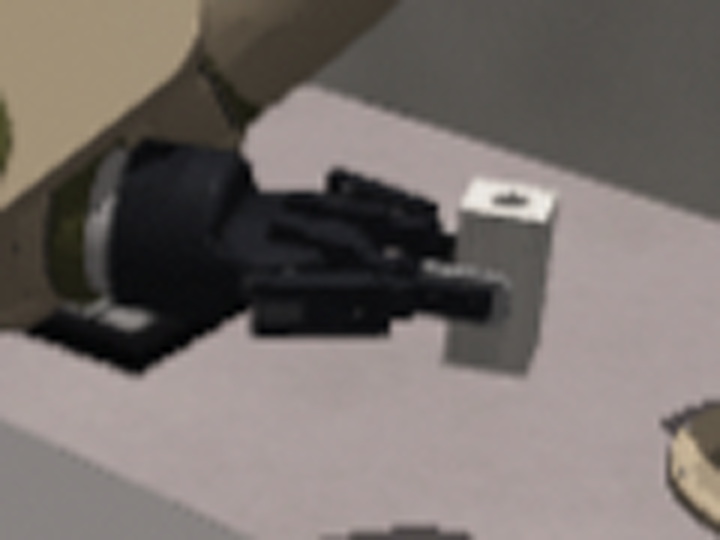

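Run:
```python
from h import *
ctrl.capture('scene')
for t in ["board_center","flux_center","driver_grip","dish_center"]: print(t,[d['uv'] for d in ctrl.search_frame(t,'scene')][:1])
p,r,s=tool();print(s['time_s'],s['force'],abs(s['dq']).max(),r.as_matrix()[2,0])
print(ctrl.finish_job())
```

```text
board_center [[407.2, 278.3]]
flux_center [[309.1, 294.3]]
driver_grip [[222.1, 221.0]]
dish_center [[228.7, 164.6]]
18.7833 [-0.57176848 -0.68855758 -1.081965  ] 0.004635927050246877 0.9999984634787937
the job is handed in; nothing more can be done
None
```

I handed the job in at 18.8 s, with the block held still in the gripper, hole straight up. No verdict was reported.

- **First grasp:** the fingers closed above the block because the fingertips sit about 30 mm higher than the reported TCP. I lowered the tool further and gripped the block at about 31 mm opening.
- **Finding the hole:** the first end I tried stopped about 4 mm onto the pin with 19 N against it, so that was the recess. I backed off and turned the block half a turn. The other end slid on freely until it met the post at 38 N. The scene picture matched the predicted seated position with no gap visible; the pin itself was hidden by then.
- **Final pose:** I pulled the block off, raised it and tilted it. The scene picture shows the hole on the upper face. The hole axis is within 0.01 rad of vertical and the block's centre is about 300 mm above the mat. The joints are at rest, and nothing is touching the block.
- **Bystanders:** a last detection found the board, bottle, screwdriver and dish within about 3 pixels of where they started in the scene camera. That is roughly the detector's own error. The arm touched none of them that I could see.
- **Disagreements:**
  - The wrist camera put the gauge about 4 mm lower than its stated height. I set the insertion height from the block resting on the mat instead.
  - The top and wrist cameras differed by about 3 mm on where the block started.

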